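Mesh the feed gear on the splined drive shaft and hold it home

ROBOT

A 6-joint arm with a two-finger parallel gripper is mounted at the origin on a cart in front of the work surface, level with it; the furniture and walls round the work are solid. World frame = base frame: x ahead of the robot, y to its left, z up, the work surface at z = 0. Lengths are in mm, angles in rad, forces in N, time in s.
With the tool pointing down it reaches from about 350 to 875 mm from the base axis. Payload 15.5 kg.
Tool frame: the origin (TCP) lies on the centre line of the jaws, within the pads' length; the fingertips stand 17 mm ahead of it and the grasp point (between the pads) lies 2 mm behind it; z points along the fingers, y is the line along which they close (so a half turn about z gives the same grasp; the last joint's range is limited). The gripper opens to 85 mm and grips with 20 to 120 N. Pads are 22 mm wide; open, the fingers measure 114 mm over their backs; the gripper's body (76 mm by 85 mm) begins 54 mm behind the grasp point. The pads swing forward as they close: fully open they stand 13 mm farther back than shut.
Start: joints at [1.212, 0.494, 1.345, -0, 1.302, -0.096], TCP at [162.965, 603.382, 248.277] pointing down, gripper open.
Joint ranges: [-2.91, 2.91], [-0.82, 2.16], [0.22, 2.67], [-1.22, 4.37], [0.12, 2.79], [-3.08, 3.08]. Speed limits (rad/s): [1.89, 1.89, 2.57, 3.01, 3.01, 3.01].

INTERFACE

Orientations are given as [roll, pitch, yaw] about the fixed x, y, z axes, in that order (R = Rz(yaw) Ry(pitch) Rx(roll)).
In Python, from bench import env gives the robot as it stands. Calls block until the motion is done:
- env.move_pose(position, orientation): joint-space move of the TCP to a pose.
- env.line_to(position, orientation=None, speed=150, threshold=None): straight line of the TCP; orientation=None keeps the orientation; speed is the mean speed in mm/s. With threshold (N) it stops when the force on the tool has changed by that much, and returns True; else False.
- env.set_joints(angles): joint-space move.
- env.open_gripper() and env.close_gripper(grasp_force=None): open the fingers fully, or close them until they stop; grasp_force is the grip in N (None keeps the last).
- env.hold(seconds).
- env.solve_ik(position, orientation): joint angles nearest the present ones, or None.
- env.read_camera(name): name is "side" or "top" or "wrist"; returns a dict with "color" (384x512x3 uint8, red, green, blue), "fovy" (degrees; the focal length in pixels is half the picture's height over the tangent of half this angle, whatever the lens; pixels are square), "cx", "cy" (the principal point, pixels), "extrinsics" (4x4, takes a point from world to camera coordinates). Camera axes: x right, y down, z forward; pixel columns grow to the right and rows downward; lengths in mm; the calibration is good to about 2 mm. The wrist camera is an equidistant fisheye: a pixel r from the principal point sees the ray r / f radians off the axis. A picture is of the moment at which its call begins. There is no depth.
A pose or a line that the arm cannot do raises env.PlanningError and nothing moves.
- env.sign_off(): hands the job in; it is judged then, once.
Readings, each from a call of its own:
- env.get_clock(): time.
- env.get_joint_pos(): joint angles.
- env.get_joint_vel(): joint speeds.
- env.get_effort(): joint torques, N m.
- env.get_ee_pos(): TCP position.
- env.get_tool_rot(): TCP orientation.
- env.get_force(): force on the tool from outside, world axes, zero at the start.
- env.get_wrist_torque(): the same for the moment, N m.
- env.get_finger_gap(): finger opening in mm.
- env.get_grip_force(): force on a finger pad.
Only numpy, scipy, OpenCV 4.12 (cv2) and the standard library are available. Lean on these libraries where they do the work, as an engineer would, in place of code of your own. Each camera call takes 0.05 s, during which the arm holds its last target. There are 200 camera calls.

TASK

Pick up the loose toothed feed gear and put it, boss upward, on the splined shaft of the wire drive unit: turn it until the four slots of its bore mesh with the four splines, slide it down and press it against the sprung collar until it is fully home on the shoulder. The spring pushes the gear up again, so keep gripping it and keep pressing: the program finishes while the robot is holding the gear fully home. Leave the other loose things on the table where they are.

Things in the scene. Friction and masses are not known exactly. Their poses are not given: they have to be found in the camera images.
- gear: Loose steel gear, about 0.26 kg, lying flat, boss up. Toothed disc 76 mm across the teeth, 12 mm thick. Through bore of clear radius 9.5 mm with four slots 8.6 mm wide reaching out to radius 14.5 mm, along the gear's +x, -x, +y and -y axes (it fits again every quarter turn). Origin: centre of the underside; z up along the gear's axis.
- boss_top (a point): Centre of the upper end of the gear's round boss, on the gear's axis, 46 mm above its underside. The boss is 38 mm in diameter and stands 34 mm above the disc: grip the gear across it.
- drive: Wire drive unit fixed to the table: base plate 120 x 100 mm, grey housing 96 x 86 mm, 45 mm high, motor 38 mm thick on its +x side ending 96 mm from the shaft axis. Upright, greased, non-turning shaft: core 16 mm in diameter, four splines 6 mm wide reaching out to radius 13 mm, along the unit's +x, -x, +y and -y axes. Origin: on the shaft axis at table height; z up.
- shoulder (a point): Point on the shaft axis at the height of the shoulder, 55 mm above the table: the fixed aluminium ring, 42 to 62 mm in diameter, round the sprung collar. The gear is fully home when its underside lies on this ring.
- spline_top (a point): Point on the shaft axis at the splines' upper ends, 77 mm above the table, 22 mm above the shoulder. A tapered nose (16 down to 8 mm in diameter) rises 10 mm above it. A gear centred but not in line rests on the spline ends round the nose; in line it slides down, with 1.3 mm of play each side of a spline (about 5 degrees either way).
- hood_edge (a point): Lowest near edge of the fixed fume hood that hangs over the back of the table, 380 mm above it. The hood reaches about 170 mm to either side of this point, 210 mm farther back and high up: keep wrist and arm on the robot side of it when swinging across, e.g. by drawing the hand in towards the robot first.
- collar (a joint): Sprung brass collar round the foot of the shaft, 40 mm in diameter, that the gear presses down. 0 m: up, its top 10 mm above the shoulder; 0.010 m: pressed flush with the shoulder, so that the gear is home. The spring pushes up with about 7 N at 0 and 10 N at 0.010; the gear's weight alone does not sink it.
- mig_pliers: Bystander, to be left alone: welding pliers, 58x199x18 mm. Origin: centre of its underside.
- stub_plate: Bystander, to be left alone: tube stub on a plate, 104x101x57 mm. Origin: centre of its underside.
- chipping_hammer: Bystander, to be left alone: chipping hammer, 160x245x27 mm. Origin: centre of its underside.
- gas_nozzle: Bystander, to be left alone: copper gas nozzle, 25x68x25 mm. Origin: centre of its underside.
- nut: Bystander, to be left alone: hexagon nut, 27x31x15 mm. Origin: centre of its underside.
- flat_offcut: Bystander, to be left alone: short flat steel offcut, 30x85x6 mm. Origin: centre of its underside.
- gusset: Bystander, to be left alone: triangular gusset plate, 72x72x6 mm. Origin: centre of its underside.
Not all that is in view belongs to the job. What is shaped like the gear but blue, purple or red is not meant.

How it is judged (in metres and radians):
On the way, in this order (a step that is already met when the one before it is completed fails the run):
1. the gear is lifted clear of the table in the gripper (height (world z) of gear above 0.04 m and contact force between the fingers and gear above 1 N and horizontal distance between gear and shoulder above 0.06 m), for 0.2 s.
2. the gear's slots mesh: it is centred on the shaft, upright, with its underside at least 4 mm below the spline ends (horizontal distance between gear and shoulder below 0.003 m and angle between gear's own z axis and vertical below 0.07 rad and z of gear in the frame of spline_top below -0.004 m), for 0.1 s.
At the end, for the whole second after the job is handed in: The gear is on the shaft, within 3 mm of its axis and 4 degrees of upright, its underside within 2 mm of the shoulder, the collar pressed down by more than 8 mm, and the fingers still hold and press it (more than 2 N of contact) (horizontal distance between gear and shoulder below 0.003 m and angle between gear's own z axis and vertical below 0.07 rad and z of gear in the frame of shoulder below 0.002 m and value of joint collar above 0.008 m and contact force between the fingers and gear above 2 N); the arm keeps its last pose, push and grip.
It fails at once if another loose thing (pliers, stub plate, hammer, nozzle, nut, flat offcut, gusset) was moved more than 25 mm (distance of any of mig_pliers, stub_plate, chipping_hammer, gas_nozzle, nut, flat_offcut, gusset from where it was at the start of the episode above 0.025 m).
It also fails if it takes over 42 s, if anything falls off the work surface, if the arm or the gripper's body presses on something with over 40 N, if the wrist force passes 120 N, or if a joint passes its speed limit or range.

## Working session

There is one attempt and no reset: what is moved stays moved. The work goes in short steps, each a Python script; the robot and the scene stay as the last script left them, time stands still between calls to the robot, and variables do not carry over. Pictures are saved under pics/ and viewed, at most 10 in all, crops included, and the job is handed in when it is done.

```bash
mkdir -p pics; ls
cat > h.py <<'E'
import numpy as np, cv2
from bench import env
def cam(n,fn=None):
    d=env.read_camera(n)
    if fn: cv2.imwrite('pics/'+fn,d['color'][:,:,::-1])
    return d
def unproj(d,u,v,z):
    f=d['color'].shape[0]/2/np.tan(np.radians(d['fovy'])/2)
    E=np.array(d['extrinsics']);R=E[:3,:3];c=-R.T@E[:3,3]
    a=np.array([(u-d['cx'])/f,(v-d['cy'])/f])
    if d.get('fish'):
        r=np.linalg.norm(a);s=np.sinc(r/np.pi);ray=np.array([a[0]*s,a[1]*s,np.cos(r)])
    else: ray=np.array([a[0],a[1],1])
    w=R.T@ray
    return c+w*(z-c[2])/w[2]
def proj(d,P):
    f=d['color'].shape[0]/2/np.tan(np.radians(d['fovy'])/2)
    E=np.array(d['extrinsics']);p=E[:3,:3]@np.array(P,float)+E[:3,3]
    if d.get('fish'):
        t=np.arctan2(np.hypot(p[0],p[1]),p[2]);k=f*t/np.hypot(p[0],p[1])
        return p[0]*k+d['cx'],p[1]*k+d['cy']
    return f*p[0]/p[2]+d['cx'],f*p[1]/p[2]+d['cy']
def wrist(fn=None):
    d=cam('wrist',fn); d['fish']=1; return d
E
python3 - <<'E'
from h import *
import pickle
for n in('top','side'):
    d=cam(n)
    pickle.dump(d,open(n+'.pkl','wb'))
    cv2.imwrite(f'pics/{n}0.png',cv2.resize(d['color'][:,:,::-1],(800,600),interpolation=cv2.INTER_CUBIC))
    E=np.array(d['extrinsics']);print(n,d['fovy'],d['cx'],d['cy'],-E[:3,:3].T@E[:3,3],E[2,:3])
print(env.get_tool_rot(),env.get_clock(),env.get_force())
E
```

```text
pics
top 42.88680759241274 261.00479262959317 187.50490421054468 [ 431.1274716    22.94968284 1814.8187602 ] [ 0.07462078  0.01139211 -0.99714691]
side 44.16631323571018 257.3380306560171 189.48339164376083 [  -72.79948071 -1418.27128655  1169.02011635] [ 0.32574345  0.79395221 -0.51335279]
[-3.14058312e+00 -1.00423017e-04  2.87781556e+00] 0.1 [ 0.74707722  0.34690967 -0.37619302]
```

View pics/top0.png

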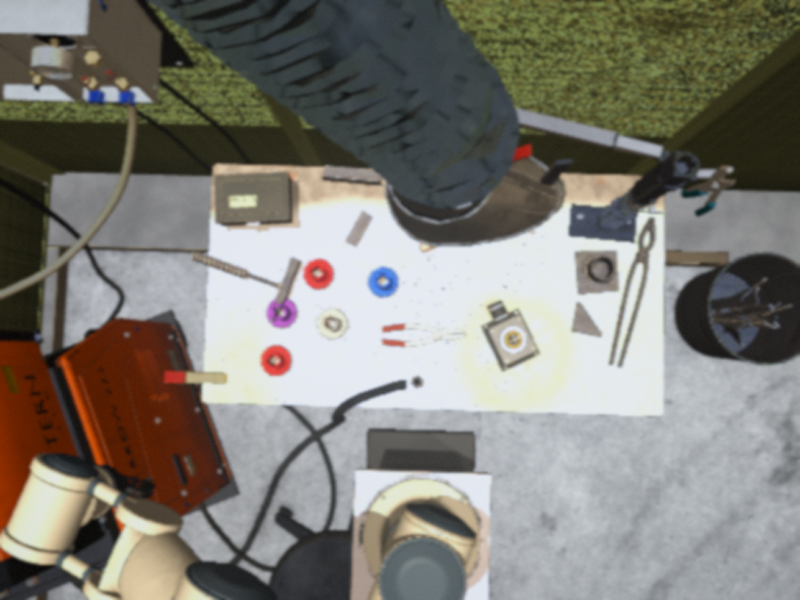

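View pics/side0.png

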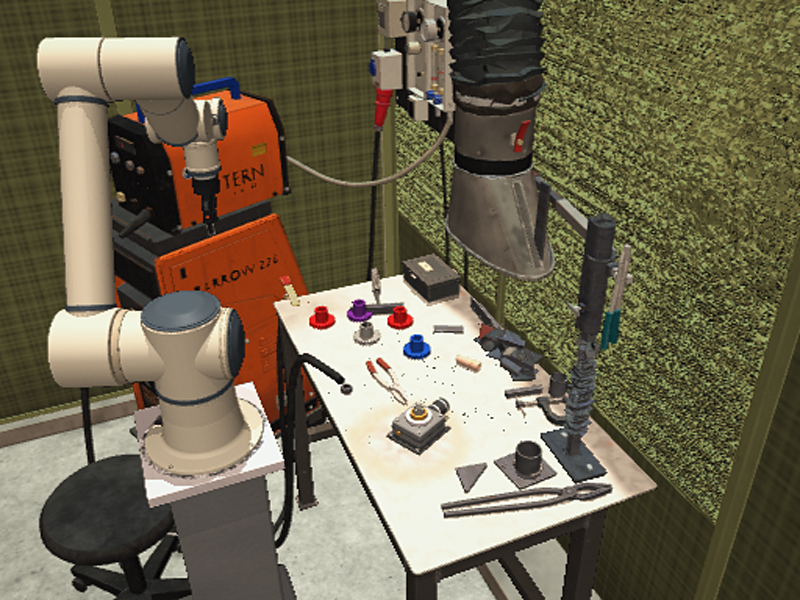

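Top view (800x600): the steel/cream gear is at (333,323). Lookalikes are purple (281,313), red (319,273), red (276,360) and blue (383,282). The uncoloured one at (333,323) fits the description. The drive is at (511,340), with its motor pointing up in the picture at about (497,310). I'll check both in a close crop.

Run:
```python
from h import *
import pickle
d=pickle.load(open('top.pkl','rb'))
s=.64
for n,u,v,z in[('gear',334,323,46),('shaft',513,339,80),('hood near',455,243,380),('red1',319,273,46),('red2',276,360,46),('purple',281,313,46),('blue',383,282,46)]:
    print(n,unproj(d,u*s,v*s,z).round())
im=d['color'][:,:,::-1]
a=cv2.resize(im[180:235,185:240],(400,400),interpolation=cv2.INTER_CUBIC)
b=cv2.resize(im[185:240,300:355],(400,400),interpolation=cv2.INTER_CUBIC)
cv2.imwrite('pics/crop.png',np.hstack([a,b]))
```

```text
gear [489. 212.  46.]
shaft [ 463. -198.   80.]
hood near [636. -47. 380.]
red1 [604. 251.  46.]
red2 [399. 343.  46.]
purple [508. 336.  46.]
blue [587. 102.  46.]
```

View pics/crop.png

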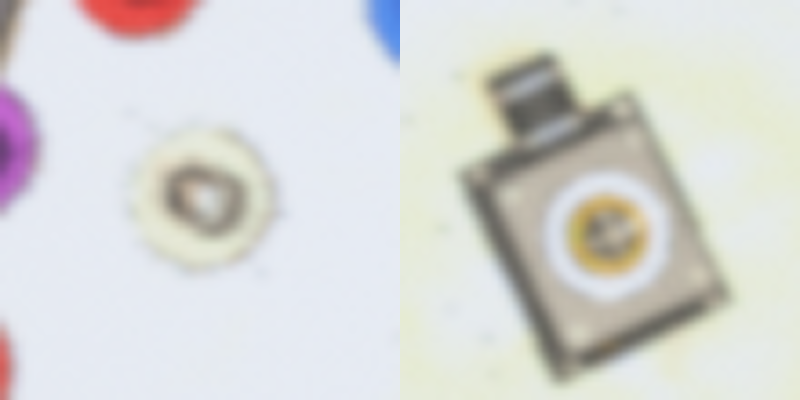

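The chosen object is plain steel/cream with a clear boss, and its measured position gives a sensible reach. The drive shows four splines and its motor is at a yaw of about 29°. Next I'll move over the gear and look with the wrist camera.

Run:
```python
from h import *
import pickle
env.move_pose([489,212,190],[np.pi,0,1.98])
d=wrist(); pickle.dump(d,open('w1.pkl','wb'))
E=np.array(d['extrinsics']);print(d['fovy'],d['cx'],d['cy'],-E[:3,:3].T@E[:3,3],E[2,:3],env.get_ee_pos(),env.get_clock())
cv2.imwrite('pics/w1.png',cv2.resize(d['color'][:,:,::-1],(800,600),interpolation=cv2.INTER_CUBIC))
print(proj(d,[489,212,46]))
```

```text
65.70646984690485 252.73655550027408 192.6944291418963 [458.87462516 279.75700434 316.19325223] [ 0.11711698 -0.26549199 -0.95697315] [488.86601126 212.81397441 190.09555103] 2.0083
(np.float64(252.9293611478048), np.float64(184.79504378202643))
```

View pics/w1.png

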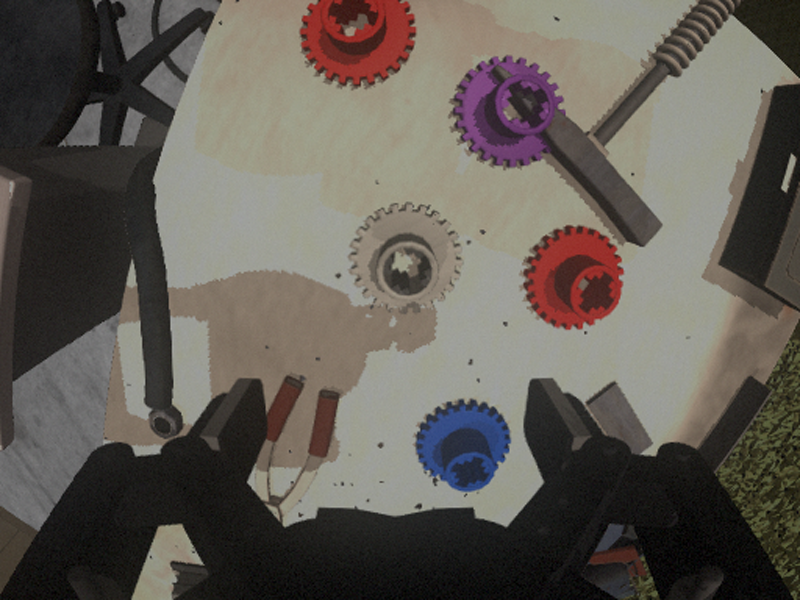

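The wrist view shows the steel gear with boss top near (406,265) in the scaled picture. Red, purple and blue lookalikes surround it, with 100+ mm of clearance. I'll take a large crop for the bore centre and slot angle.

Run:
```python
from h import *
import pickle
d=pickle.load(open('w1.pkl','rb'))
# rectify: top-down orthographic map at plane z=46 centered at guess
c=unproj(d,406/1.5625,265/1.5625,46);print(c)
g=unproj(d,406/1.5625,256/1.5625,12);print(g)
def ortho(d,c,z,half,n):
    out=np.zeros((n,n,2),np.float32)
    for i in range(n):
        for j in range(n):
            out[i,j]=proj(d,[c[0]+half*(1-2*i/n),c[1]+half*(1-2*j/n),z])
    return cv2.remap(d['color'][:,:,::-1].copy(),out,None,cv2.INTER_CUBIC)
a=ortho(d,c,46,25,400);b=ortho(d,g,12,45,400)
for im in(a,b):
    cv2.drawMarker(im,(200,200),(0,0,255),0,20,1)
cv2.circle(a,(200,200),int(19*8),(0,255,0),1);cv2.circle(b,(200,200),int(38*400/90),(0,255,0),1)
cv2.imwrite('pics/o1.png',np.clip(np.hstack([a,b])*1.3,0,255).astype('uint8'))
```

```text
[489.03030567 228.00378763  46.        ]
[490.33390786 227.11960276  12.        ]
```

View pics/o1.png

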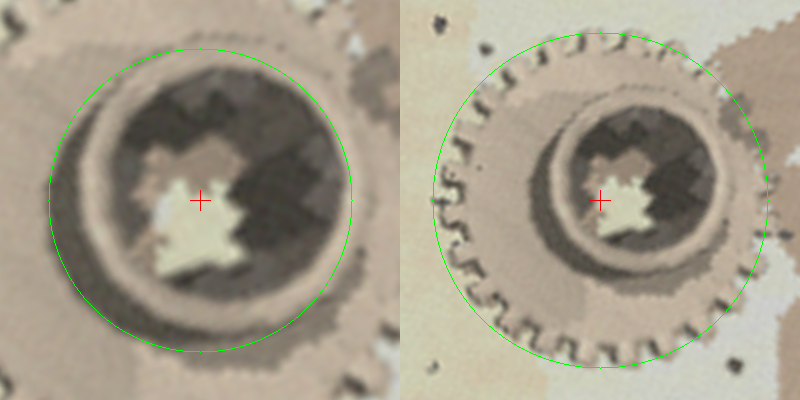

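Run:
```python
from h import *
import pickle
s=pickle.load(open('side.pkl','rb'));t=pickle.load(open('top.pkl','rb'));w=pickle.load(open('w1.pkl','rb'))
k=1/.64
for n,P in[('boss wrist',[490,226.5,46]),('boss top',[489,212,46]),('base',[0,0,0]),('tcp start',[163,603.4,248.3]),('shaft',[463,-198,87])]:
    print(n,'side',np.array(proj(s,P))*k,'top',np.array(proj(t,P))*k)
print('side gear',unproj(s,367*.64,325*.64,46),'shaft nose',unproj(s,419*.64,405*.64,80))
print('tcp in wrist',np.array(proj(w,[488.9,212.8,190]))*k)
for n,u,v in[('red2',343,15),('blue',470,470),('red1',598,293),('purple',524,105)]:print(n,unproj(w,u*.64,v*.64,46))
```

```text
boss wrist side [365.40418698 322.7469834 ] top [327.81106673 322.26621182]
boss top side [366.88061815 325.42425476] top [334.04049114 322.88330944]
base side [205.16469792 432.44854532] top [419.26790528 536.39408122]
tcp start side [212.47041857 224.891198  ] top [124.79440016 474.30270272]
shaft side [417.8978858  402.30557974] top [513.18333488 339.15476195]
side gear [490.05687049 213.88750724  46.        ] shaft nose [ 464.85623721 -200.0320759    80.        ]
tcp in wrist [396.82737956 408.986832  ]
red2 [395.50458023 351.03772469  46.        ]
blue [593.25453355 108.98697716  46.        ]
red1 [610.14949535 262.23014448  46.        ]
purple [513.2408677  344.55025709  46.        ]
```

```bash
cat >> h.py <<'E'
def ortho(d,c,z,half,n):
    out=np.zeros((n,n,2),np.float32)
    for i in range(n):
        for j in range(n):
            out[i,j]=proj(d,[c[0]+half*(1-2*i/n),c[1]+half*(1-2*j/n),z])
    return np.clip(1.3*cv2.remap(d['color'][:,:,::-1].copy(),out,None,cv2.INTER_CUBIC),0,255).astype('uint8')
E
python3 - <<'E'
from h import *
import pickle
env.hold(.2)
d0=wrist()
w=pickle.load(open('w1.pkl','rb'));print('img diff',np.abs(d0['color'].astype(int)-w['color']).mean(),np.abs(d0['extrinsics']-np.array(w['extrinsics'])).max())
env.line_to([489,216,120]); env.hold(.2)
d=wrist();pickle.dump(d,open('w2.pkl','wb'))
E=np.array(d['extrinsics']);print(-E[:3,:3].T@E[:3,3],env.get_ee_pos(),env.get_clock())
a=ortho(d,[489,220],46,40,400);b=ortho(d,[489,220],12,50,400)
for im in(a,b): cv2.drawMarker(im,(200,200),(0,0,255),0,20,1)
cv2.imwrite('pics/o2.png',np.hstack([a,b]))
E
```

```text
img diff 2.934046427408854 0.13626520579884982
[459.4470351  283.12754402 246.99822937] [489.42314098 216.11202267 120.80424547] 3.125
```

View pics/o2.png

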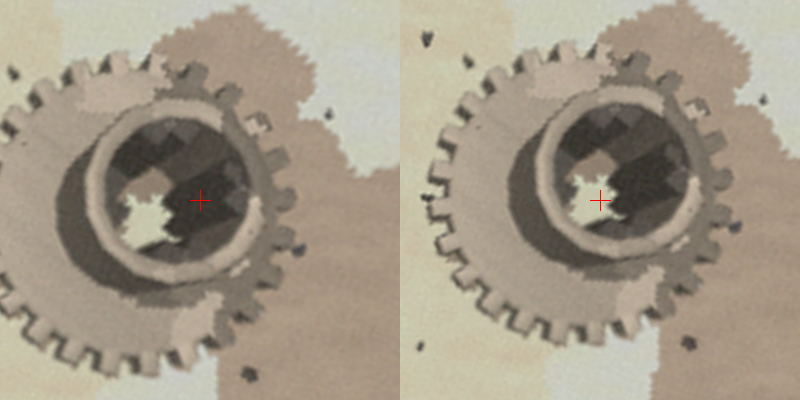

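```bash
cat >> h.py <<'E'
import pickle
from scipy.optimize import least_squares
from scipy.spatial.transform import Rotation as Ro
def fix(d,rv):
    d=dict(d);E=np.array(d['extrinsics'],float).copy();R=Ro.from_rotvec(rv).as_matrix()
    E[:3,:3]=R@E[:3,:3];E[:3,3]=R@E[:3,3];d['extrinsics']=E;return d
E
python3 - <<'E'
from h import *
L=lambda n:pickle.load(open(n+'.pkl','rb'))
w1,w2,t,s=map(L,('w1','w2','top','side'))
k=.64
obs=[]
def o(d,c,half,n,u,v,z): # ortho px -> image px
    P=[c[0]+half*(1-2*v/n),c[1]+half*(1-2*u/n),z];return np.array(proj(d,P))
c1=[489.03,228.0];g1=[490.33,227.12];c2=[489,220]
W=[(w1,46,o(w1,c1,25,400,215,190,46)),(w1,12,o(w1,g1,45,400,201,199,12)),(w2,46,o(w2,c2,40,400,174.5,174.5,46)),(w2,12,o(w2,c2,50,400,182,195,12))]
T=[(t,30,np.array([213.3,207.0])),(s,46,np.array([367,325])*k)]
def res(p,full=False):
    r=[(np.array(proj(fix(d,p[2:]),[p[0],p[1],z]))-q) for d,z,q in W]
    r+=[(np.array(proj(d,[p[0],p[1],z]))-q)*1. for d,z,q in T]
    if full:print(np.round(r,1))
    return np.concatenate(r+[p[2:]*20])
r=least_squares(res,[489,213,0,0,0]);print(r.x,np.degrees(r.x[2:]));res(r.x,1)
np.save('rv.npy',r.x[2:])
E
```

```text
[ 4.92292665e+02  2.16652924e+02  3.01699950e-02  1.29227668e-02
 -7.61628626e-02] [ 1.72861338  0.74042    -4.36381058]
[[ 0.5  0.4]
 [-0.4 -0. ]
 [-2.3 -0.2]
 [ 2.2 -0.1]
 [-0.3 -1.1]
 [ 0.3 -0.4]]
```

The wrist camera shows a bias of about 2° against top and side, so the gear is at about (491,215.5) ±2 mm. I'll centre it mechanically by squeezing twice at 90°, which makes the TCP the gear's position. Then I'll look straight down into the bore.

Run:
```python
from h import *
O=lambda y:[np.pi,0,y]
env.line_to([491,215.5,70]); env.line_to([491,215.5,33],speed=80,threshold=8)
print(env.get_ee_pos(),env.get_finger_gap())
env.close_gripper(20);print('gap',env.get_finger_gap(),env.get_ee_pos(),env.get_force());env.open_gripper()
env.line_to([491,215.5,33],O(1.98-np.pi/2))
env.close_gripper(20);print('gap',env.get_finger_gap(),env.get_ee_pos());env.open_gripper()
env.line_to([491,215.5,33],O(1.98));env.close_gripper(20);print(env.get_finger_gap(),env.get_ee_pos());env.open_gripper()
env.line_to([491,215.5,110]);env.line_to([521,148.5,110]);env.hold(.2)
d=wrist();pickle.dump(d,open('w3.pkl','wb'))
print(env.get_ee_pos(),env.get_tool_rot(),env.get_clock())
for rv in (np.zeros(3),np.load('rv.npy')):
  print(proj(fix(d,rv),[491,215.5,46]))
a=ortho(d,[491,215.5],46,50,400)
u,v=map(int,proj(d,[491,215.5,46]))
b=cv2.resize(d['color'][:,:,::-1][max(v-50,0):v+50,u-50:u+50],(400,400),interpolation=cv2.INTER_CUBIC);print(u,v)
for im in(a,b): cv2.drawMarker(im,(200,200),(0,0,255),0,20,1)
cv2.imwrite('pics/o3.png',np.hstack([a,b]))
```

```text
[491.11506449 215.54426809  33.17726361] 85.44358970661598
gap 37.96695613868645 [491.38575512 215.57769991  33.50850991] [ 0.17312189 -0.46471841  7.13377689]
gap 38.210157496045014 [490.99355862 215.55429764  33.17773297]
38.14673513896684 [491.00958817 215.49114323  33.11019901]
[520.69081007 149.17312765 109.98946394] [-3.14151732e+00 -8.38193084e-05  1.98095936e+00] 12.2667
(np.float64(252.4642321030263), np.float64(106.46171326342954))
(np.float64(249.27524921261139), np.float64(97.63187410597494))
252 106
```

View pics/o3.png

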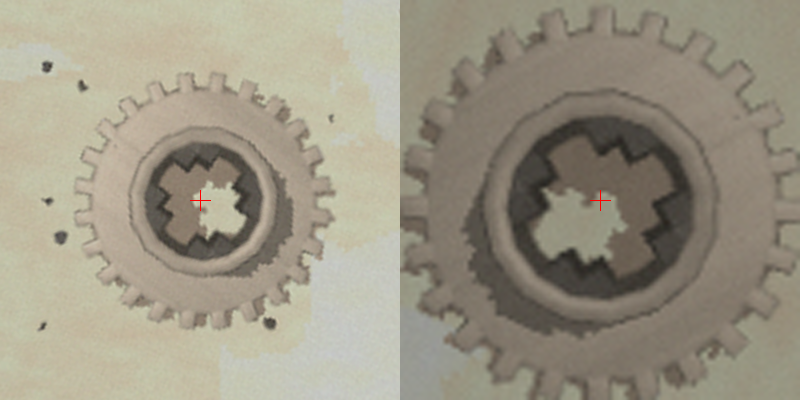

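Looking straight down, the gear is centred at the marker to about 1 mm and the star-shaped bore is clear. I'll fit the slot angle numerically, and check the top camera for a bias by locating the gear at its known position.

```bash
cat > star.py <<'E'
from h import *
def star(N,h,th,R0,R1,wd):
    y,x=np.mgrid[:N,:N]; X=h*(1-2*y/N);Y=h*(1-2*x/N)  # world x up, y left
    c,s=np.cos(th),np.sin(th);a=abs(c*X+s*Y);b=abs(-s*X+c*Y);r=np.hypot(X,Y)
    m=(r<R0)|((r<R1)&((a<wd/2)|(b<wd/2)))
    return m,r
E
python3 - <<'E'
from star import *
d=pickle.load(open('w3.pkl','rb'));N=200;h=20
for z in(46,12):
    g=cv2.cvtColor(ortho(d,[491,215.5],z,h,N),cv2.COLOR_BGR2GRAY).astype(float);best=[]
    for th in np.radians(np.arange(0,90,1.5)):
        m,r=star(N,h,th,9.5,14.5,8.6);T=np.where(r<14.3,np.where(m,1.,0),0);ring=(r<14.3)
        T=np.where(ring,T-T[ring].mean(),0)
        sel=np.ones_like(T)
        c=cv2.matchTemplate(np.pad(np.minimum(g,110),0).astype(np.float32),T[30:170,30:170].astype(np.float32),cv2.TM_CCORR)
        i=np.unravel_index(c.argmax(),c.shape);best.append((c.max(),np.degrees(th),(30-i[0])*.2,(30-i[1])*.2))
    best.sort(reverse=True);print(z,best[:4],best[-1][0])
t=cam('top');t0=pickle.load(open('top.pkl','rb'))
print('top expects',proj(t,[491,215.5,30]),proj(t,[490,226,30]))
A=cv2.absdiff(t['color'],t0['color']).max(2)[180:235,185:240]
im=lambda q:cv2.resize(q['color'][180:235,185:240,::-1],(400,400),interpolation=cv2.INTER_CUBIC)
cv2.imwrite('pics/cmp.png',np.hstack([im(t0),im(t)]))
E
```

```text
46 [(np.float32(69161.75), np.float64(58.5), np.float64(-0.4), np.float64(-0.6000000000000001)), (np.float32(68742.56), np.float64(59.99999999999999), np.float64(-0.4), np.float64(-0.6000000000000001)), (np.float32(68520.4), np.float64(57.00000000000001), np.float64(-0.4), np.float64(-0.6000000000000001)), (np.float32(67909.4), np.float64(61.50000000000001), np.float64(-0.4), np.float64(-0.6000000000000001))] 28135.146
12 [(np.float32(111209.74), np.float64(52.50000000000001), np.float64(-0.2), np.float64(-0.8)), (np.float32(109943.43), np.float64(54.0), np.float64(-0.2), np.float64(-0.8)), (np.float32(108002.74), np.float64(51.0), np.float64(-0.2), np.float64(-0.8)), (np.float32(104948.195), np.float64(55.5), np.float64(-0.4), np.float64(-0.8))] 23717.42
top expects (np.float64(213.31193540682827), np.float64(206.22685744369664)) (np.float64(210.43313716032205), np.float64(206.4150677777186))
```

View pics/cmp.png

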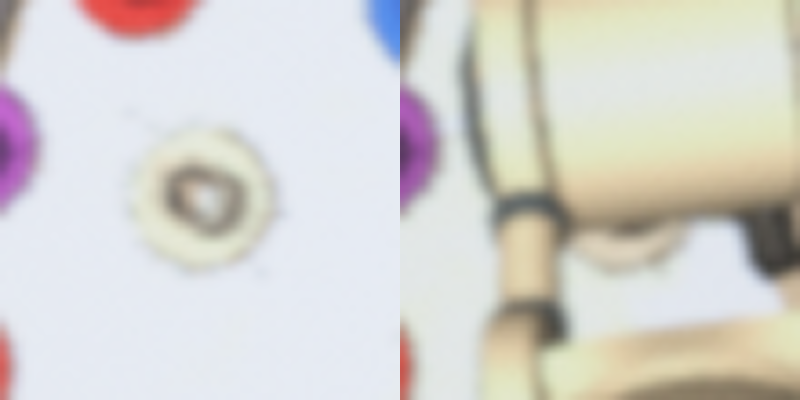

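The wrist camera is right (about 1 mm). The top camera is off by about 12 mm in y, and the first squeeze had shifted the gear, which is now centred. The gear's slots are at 53° mod 90. Next I'll grip, lift, draw the hand in, and look down on the drive with the same camera geometry.

Run:
```python
from h import *
O=lambda y:[np.pi,0,y]
env.line_to([491,215.5,110],speed=250);env.line_to([491,215.5,33])
env.close_gripper(70)
env.line_to([491,215.5,100]);env.hold(.2);print(env.get_finger_gap(),env.get_grip_force(),env.get_force())
env.move_pose([400,60,190],O(1.75));env.move_pose([463,-263,190],O(1.56));env.hold(.3)
d=wrist();pickle.dump(d,open('w4.pkl','wb'))
E=np.array(d['extrinsics']);print(-E[:3,:3].T@E[:3,3],env.get_ee_pos(),env.get_tool_rot(),env.get_clock(),env.get_finger_gap())
a=ortho(d,[463,-190],77,60,400)
b=cv2.resize(d['color'][:,:,::-1],(533,400))
cv2.drawMarker(a,(200,200),(0,0,255),0,20,1)
cv2.imwrite('pics/o4.png',np.hstack([a,b[:,60:460]]))
```

```text
36.63502608875091 70.24785529822111 [-0.30280362  0.15710478 -2.82128799]
[ 463.5176928  -189.14971568  316.19780447] [ 463.13272377 -262.52091494  190.11127307] [3.14149316e+00 4.46595362e-05 1.56077230e+00] 17.175 36.72608546047309
```

View pics/o4.png

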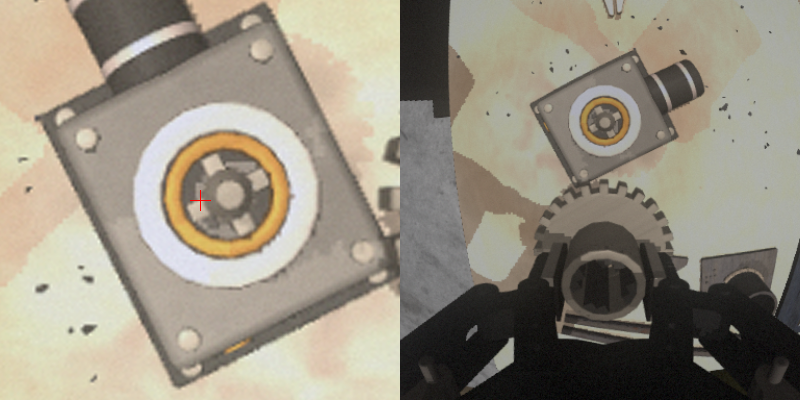

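The drive view shows spline tops at about (212,161), (261,178), (243,220) and (199,210) in the left panel. From these the shaft axis is (465.2,-198.7) and the spline yaw is 27.5°. The white shoulder ring and the nose, corrected for parallax, agree within 1 mm. Next is a guarded descent.

Run:
```python
from h import *
X,Y=465.2,-198.7;O=lambda y:[np.pi,0,y]
env.line_to([X,Y,145],O(1.535));env.hold(.2)
f0=env.get_force();print('f0',f0)
hit=env.line_to([X,Y,101],speed=40,threshold=6)
print(hit,env.get_ee_pos(),env.get_force()-f0,env.get_wrist_torque(),env.get_finger_gap(),env.get_clock())
```

```text
f0 [-0.4084617   0.83646808 -2.73172372]
False [ 465.31898201 -198.77157925  101.21010045] [-0.08176123 -1.13736146 -0.41046656] [0.02307877 0.05197174 0.03179082] 36.20627339817029 19.3
```

It meshed on the first try: the underside is at about 68 mm with almost no side force. Now I'll press home.

Run:
```python
from h import *
X,Y=465.2,-198.7
env.hold(.1);f0=env.get_force()
hit=env.line_to([X,Y,84],speed=15,threshold=28)
print(hit,env.get_ee_pos(),env.get_force()-f0,env.get_clock())
env.hold(.5)
print(env.get_ee_pos(),env.get_force()-f0,env.get_wrist_torque(),env.get_grip_force(),env.get_finger_gap(),env.get_tool_rot(),env.get_clock())
```

```text
True [ 465.32008184 -198.74596671   88.96551734] [-1.70740292  0.7983718  14.83505793] 20.2083
[ 465.31716228 -198.7851243    88.98187471] [-1.3459461   0.98961119 13.77503804] [ 0.13204209  0.26662382 -0.09911518] 71.61997195333242 36.450339189825115 [3.14113297e+00 2.87845965e-04 1.53503056e+00] 20.7083
```

Run:
```python
from h import *
X,Y=465.2,-198.7
for z in (88.4,87.9,87.4,86.9,86.4):
    env.line_to([X,Y,z],speed=10);env.hold(.2);f=env.get_force();print(z,env.get_ee_pos(),f,env.get_finger_gap())
    if f[2]>35:break
d=wrist();s=cam('side')
u,v=map(int,proj(s,[X,Y,70]))
a=cv2.resize(s['color'][v-35:v+35,u-35:u+35,::-1],(400,400),interpolation=cv2.INTER_CUBIC)
b=cv2.resize(d['color'][150:384,140:374,::-1],(400,400),interpolation=cv2.INTER_CUBIC)
cv2.imwrite('pics/end.png',np.hstack([a,np.clip(b*1.4,0,255).astype('uint8')]));print(env.get_clock())
```

```text
88.4 [ 465.3375303  -198.75235906   88.91647001] [-4.28539589  2.65763876 18.23104113] 36.59382872388121
87.9 [ 465.35635558 -198.81063601   88.88597658] [-5.83374352  3.0946523  27.92982989] 36.39954926800525
87.4 [ 465.36607566 -198.77980138   88.8282634 ] [-8.73071707  4.13218739 39.97639173] 36.35160863462614
22.1583
```

View pics/end.png

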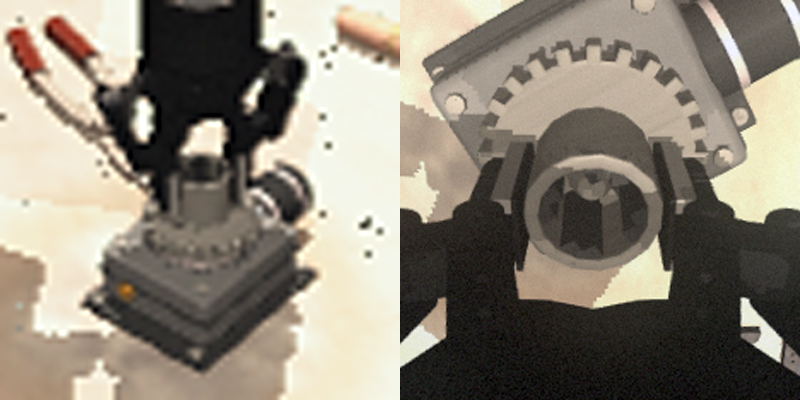

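The gear is seated flat with the fingers on the boss. The force climbs from 18 to 40 N with no further travel, and the underside works out at about 55.4 mm, so it is on the shoulder. Handing in.

```bash
python3 -c "
from bench import env
print(env.get_force(),env.get_grip_force());print(env.sign_off())"
```

```text
[-8.28498317  4.25853636 39.94759648] 74.4620218500495
the job is handed in; nothing more can be done
None
```

I handed the job in at about 22 s with the gear meshed on the splines and pressed onto the shoulder (about 40 N down, 74 N grip); home is inferred from the force rising without travel, and the sign-off gave no verdict.

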